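# Fold up a sample tray and hold its front panel for riveting

### The arm

A 7-joint arm with a two-finger parallel gripper is mounted at the origin on the work surface. World frame = base frame: x ahead of the robot, y to its left, z up, the work surface at z = 0. Lengths are in m, angles in rad, forces in N, time in s.
With the tool pointing down it reaches from about 0.4 to 0.85 m from the base axis. Payload 4.5 kg.
Tool frame: the origin (TCP) lies between the finger pads; the fingertips stand r.finger_overhang ahead of it and the grasp point (between the pads) lies 8 mm behind it (r.finger_overhang is the distance from the TCP to the fingertips, in m); z points along the fingers, x is the direction in which the jaws open and shut, and the axes are right-handed (so a half turn about z gives the same grasp; the last joint's range is limited). The gripper opens to 88 mm and grips with 3 to 60 N. Pads are 18 mm wide; open, the fingers measure 123 mm over their backs; the gripper's body (75 mm by 187 mm) begins 45 mm behind the grasp point.
Start: joints at [1.202, 0.689, -0.195, 1.565, 0.157, 0.902, -0.215], TCP at [0.245, -0.575, 0.25] pointing down, gripper open.
Joint ranges: [-3.01, 3.01], [-0.46, 2.08], [-1.47, 1.51], [0.13, 2.56], [-1, 4.14], [0.04, 2.09], [-2.66, 2.66]. Speed limits (rad/s): [2.57, 2.57, 3.14, 3.14, 3.14, 3.14, 3.14].

### API

Orientations are given as a unit quaternion [x, y, z, w].
In Python, from plant import r gives the robot as it stands.
- The arm moves only by the tool move_arm, never from a script. Its argument "targets" is a list that holds one entry, the list of rows, each a list of 7 numbers: the turn, a rotation vector about the world's x, y, z in rad, then the shift along the world's x, y, z in m, then the opening, from 0 (shut) to 1 (fully open). A call has 1 to 5 rows; each row shifts and turns the pose as measured when the row begins; what a row does not reach is not made up. A row lasts 1/10 s, in which the tool goes at most 50 mm and 8.59 degrees, less where a joint would pass 70% of its speed; a pose out of reach is approached as far as the arm can. A call with a gripper value outside its range is refused whole. The fingers move at their own pace and stop on an object; "force" is the grip in N (left out, the last holds). Time passes only in rows, so rows that do not move let the fingers close. It gives the time, the measured TCP pose, the force and the opening at its end, in the units of the state.
- r.get_state(): the state, without advancing time (a new reading comes with each control period).
- r.snapshot(name): name is "scene" or "side" or "wrist"; returns a dict with "frame" (420x560x3 uint8, red, green, blue), "K" (3x3 intrinsics, pixels), "T" (4x4, takes a point from camera to world coordinates). Camera axes: x right, y up, looking along -z (the intrinsics and any distortion apply to the point x, -y, -z); pixel columns grow to the right and rows downward; lengths in m; the calibration is good to about 2 mm. A picture is of the moment at which its call begins. There is no depth.
- r.finish_job(): hands the job in, once; it reports no verdict.
Trained networks look in a picture, given as the dict that the camera call returned (one of the last four; its "shot" number tells which), for a name from the list of things; names that differ only in an ending like _2 or _b are one class to them, and where a whole thing is asked for, a point or a joint stands for the part that bears it (a point fixed in the world has none). Each returns a list of dicts, best first, with "score" (0 to 1); they miss things now and then, are a little off and sometimes report something else, mostly with a low value. They report only what shows in the picture. A call takes as long as a camera call. They do not tell look-alikes from the thing itself.
- r.find_in(picture, query): "centre" ([row, column] in pixels, amid what is visible of it).
The state is a dict: "clock": time; "q": joint angles; "qd": joint speeds; "joint_torque": joint torques, N m; "tool_pos": TCP position; "eef_rot": TCP orientation; "contact_force": force on the tool from outside, world axes, zero at the start; "moment": the same for the moment, N m; "opening": opening from 0.0 (shut) to 1.0 (fully open).
Only numpy, scipy, OpenCV 4.12 (cv2) and the standard library are available. Lean on these libraries where they do the work, as an engineer would, in place of code of your own. Each camera call takes 0.05 s, during which the arm holds its last target. There are 200 camera calls.

### The job

Fold up the sample tray on the jig: raise its left, right and back walls fully upright. Then take the loose front panel out of its slotted block and press it, upright, centred and flush with the tray's underside, squarely against the open front of the tray with a steady force of about 10 N, so that the sprung carriage under the tray gives about 10 mm; never press harder than 25 N. Finish while still gripping the panel and pressing like this, so that a colleague can rivet it, and leave the other things on the bench where they are.

Things in the scene. Friction and masses are not known exactly. Their poses are not given: they have to be found in the camera images.
- floor (a point): Centre of the top face of the tray's white floor (100 mm in x, 120 mm in y, 4 mm thick), 30 mm above the bench. Axes: x from the open front (nearer the robot) to the back, y to the left wall, z up. It is fixed on a sprung carriage that slides along x on the jig; the carriage deck under it is 86 x 104 x 10 mm, so the floor overhangs it by 7 mm at the front.
- jig: The fixed dark steel jig bed, 16 mm high, 150 mm wide (y), reaching from 92 mm in front of its origin to 163 mm behind it (x as for point floor). Origin on the bench, 30 mm below point floor while the carriage is at rest. A spring block, 30 x 70 mm, top 32 mm above the bench, stands on it 127 to 157 mm behind the origin.
- tray (a joint): Travel of the sprung carriage with the tray, in m: 0 at rest, growing as the tray is pushed to its back (+x of point floor), hard stop at 0.024. The spring pushes back with 4 N at the start of the travel plus 0.6 N per mm: 10 N at 10 mm, 18 N at the stop.
- left_wall (a joint): Fold angle of the left wall, rad: 0 lying flat outward, 1.571 upright (hard stop). White plastic, 4 mm thick, 60 mm from hinge to outer edge, 95 mm long from the tray's front edge backwards. Hinge line: the floor's left top edge, 60 mm to +y of point floor. A stiff crease keeps it at any angle (1 N at its outer edge moves it). It starts part raised.
- right_wall (a joint): Fold angle of the right wall, likewise; hinge on the floor's right edge, 60 mm to -y of point floor.
- back_wall (a joint): Fold angle of the back wall, likewise; 120 mm wide, hinge on the floor's back edge, 50 mm to +x of point floor.
- left_wall_edge (a point): Middle of the outer edge of the left wall, on its outer face (the underside while it is lowered), 60 mm from the hinge.
- right_wall_edge (a point): The same point of the right wall.
- back_wall_edge (a point): The same point of the back wall.
- seat (a point): Where the front panel's centre belongs when it lies against the open front of the tray: 53 mm to -x of point floor and 28 mm above it; same axes as point floor; moves with the tray. The panel touches the front edges of the floor and of the raised side walls; between the side walls there is free room for a finger.
- panel_mid (a point): Centre (half-way up) of the loose front panel: white plastic plate, 6 mm thick (x), 124 mm wide (y), 64 mm high (z), four small dark rivet holes near its ends, about 60 g, both faces alike. It starts upright in the slot of the grey block, its lower edge 8 mm above the bench, its upper 46 mm standing free.
- stand_mid (a point): Centre of the slot, at its bottom, 8 mm above the bench, of the fixed grey slotted block: 70 mm (x) by 150 mm (y), 26 mm high, slot 10 mm wide along its y and 18 mm deep. It stands to the left or to the right of the jig.
- tube_rack: Bystander: blue tube rack, 90 x 150 x 30 mm (origin under its centre), on the other side from the slotted block.
- jar: Bystander: glass jar with green lid, 72 mm across, 90 mm high; origin under its centre.
- squeeze_bottle: Bystander: white bottle, 52 mm across, 120 mm high; origin under its centre.
- freezer_box: Bystander: freezer box with clear lid, 114 x 114 x 52 mm; origin under its centre.
- pipette: Bystander: black hand pipette lying on the bench, 205 mm long along its x, 24 mm high; origin at the handle's underside.
- marker: Bystander: black marker pen lying on the bench, 130 mm long along its x, 14 mm thick; origin under its centre.
There are look-alikes about, which are no part of the job. What is shaped like the part that bears panel_mid but brown is not meant. Leave any pink look-alike of the part that bears stand_mid alone.

How it is judged:
By the outcome, as a careful person would: the job done as asked, in the order asked, and still so for the second after the job is handed in, while the arm keeps its last pose, push and grip.
It also fails if it takes over 67 s, if anything falls off the work surface, if the arm or the gripper's body presses on something with over 40 N, if the wrist force passes 120 N, or if a joint passes its speed limit or range.

## Working session

There is one attempt and no reset: what is moved stays moved. The work goes in short steps, Python scripts to look and compute and a tool call to move; the robot and the scene stay as the last step left them, time stands still between calls to the robot, and variables do not carry over. Pictures are saved under pics/ and viewed, about 8 in all and at most 12, crops included, and the job is handed in when it is done.

Besides the shell and the picture viewer there is one more tool, called after "Emit:" as name(argument=value, ...) on one line, values as JSON. move_arm: Moves the arm, as the interface text tells. Its arguments: {"type":"object","properties":{"targets":{"type":"array","items":{"type":"array","items":{"type":"array","items":{"type":"number"}}}},"force":{"type":"number"}},"required":["targets"]}

```bash
ls; mkdir -p pics; python3 - <<'E'
from plant import r
import cv2,numpy as np
s=r.get_state();print({k:np.round(v,3).tolist() for k,v in s.items()},r.finger_overhang)
ims=[]
for n in ["scene","side"]:
    p=r.snapshot(n);cv2.imwrite(f"pics/{n}0.png",p["frame"][...,::-1])
    print(n,p["K"].tolist(),np.round(p["T"],4).tolist(),[k for k in p])
    for q in ["floor","jig","left_wall_edge","right_wall_edge","back_wall_edge","left_wall","right_wall","back_wall","panel_mid","stand_mid","seat","tube_rack","jar","squeeze_bottle","freezer_box","pipette","marker"]:
        try: print(q,[(np.round(d["centre"],0).tolist(),round(d["score"],2)) for d in r.find_in(p,q)][:3])
        except Exception as e: print(q,e)
E
```

```text
pics
{'clock': 0.0, 'q': [1.202, 0.69, -0.194, 1.566, 0.157, 0.902, -0.215], 'qd': [0.001, -0.0, -0.001, -0.001, -0.001, 0.001, -0.0], 'joint_torque': [0.001, -52.757, -1.267, -15.343, -0.053, 0.007, 0.0], 'tool_pos': [0.245, -0.574, 0.249], 'eef_rot': [0.834, -0.551, -0.001, -0.0], 'contact_force': [0.197, 0.644, -0.152], 'moment': [0.037, 0.028, -0.0], 'opening': 0.995} 0.011
scene [[521.9896861419439, 0.0, 274.1846499285212], [0.0, 521.9896861419439, 207.52344071328838], [0.0, 0.0, 1.0]] [[-0.4308, -0.7545, 0.4951, 1.2717], [0.9024, -0.367, 0.2259, 0.3649], [0.0113, 0.5441, 0.8389, 1.4118], [0.0, 0.0, 0.0, 1.0]] ['frame', 'K', 'T', 'shot']
floor [([229.0, 260.0], 0.61)]
jig [([241.0, 260.0], 0.88), ([189.0, 274.0], 0.25)]
left_wall_edge [([227.0, 293.0], 0.71), ([320.0, 398.0], 0.62)]
right_wall_edge [([222.0, 241.0], 0.55)]
back_wall_edge [([246.0, 263.0], 0.8)]
left_wall [([226.0, 292.0], 0.85)]
right_wall [([223.0, 239.0], 0.67)]
back_wall [([243.0, 264.0], 0.64), ([228.0, 265.0], 0.63)]
panel_mid [([152.0, 201.0], 0.82), ([181.0, 178.0], 0.57), ([126.0, 175.0], 0.39)]
stand_mi
[... 663 characters left out ...]
 [([190.0, 233.0], 0.97)]
left_wall_edge [([207.0, 227.0], 0.63)]
right_wall_edge [([166.0, 252.0], 0.83)]
back_wall_edge [([176.0, 215.0], 0.76)]
left_wall []
right_wall [([163.0, 252.0], 0.74)]
back_wall [([177.0, 217.0], 0.91)]
panel_mid [([121.0, 313.0], 0.85), ([122.0, 397.0], 0.63), ([141.0, 348.0], 0.61)]
stand_mid [([132.0, 310.0], 0.75), ([286.0, 182.0], 0.57)]
seat [([181.0, 237.0], 0.86), ([299.0, 98.0], 0.75)]
tube_rack [([286.0, 181.0], 0.95), ([110.0, 240.0], 0.32)]
jar [([220.0, 131.0], 0.65), ([162.0, 251.0], 0.61)]
squeeze_bottle [([106.0, 239.0], 0.73)]
freezer_box [([302.0, 98.0], 0.87), ([179.0, 218.0], 0.29)]
pipette [([92.0, 298.0], 0.8)]
marker [([209.0, 298.0], 0.52)]
```

```bash
python3 - <<'E'
import cv2
a=cv2.imread("pics/scene0.png");b=cv2.imread("pics/side0.png")
cv2.imwrite("pics/a1.png",cv2.resize(a[80:350,90:450],None,fx=2.2,fy=2.2,interpolation=cv2.INTER_CUBIC))
cv2.imwrite("pics/b1.png",cv2.resize(b[70:340,70:430],None,fx=2.2,fy=2.2,interpolation=cv2.INTER_CUBIC))
E
```

```text
(no output)
```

View pics/a1.png

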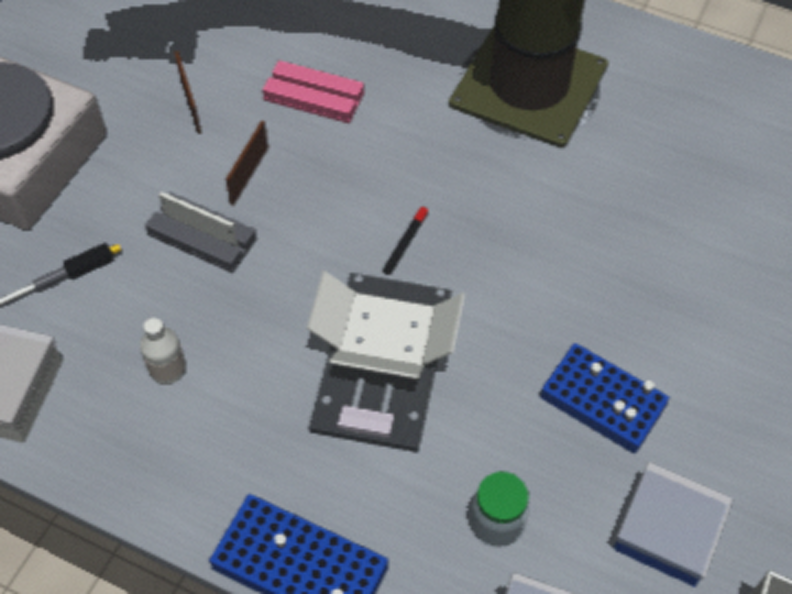

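View pics/b1.png

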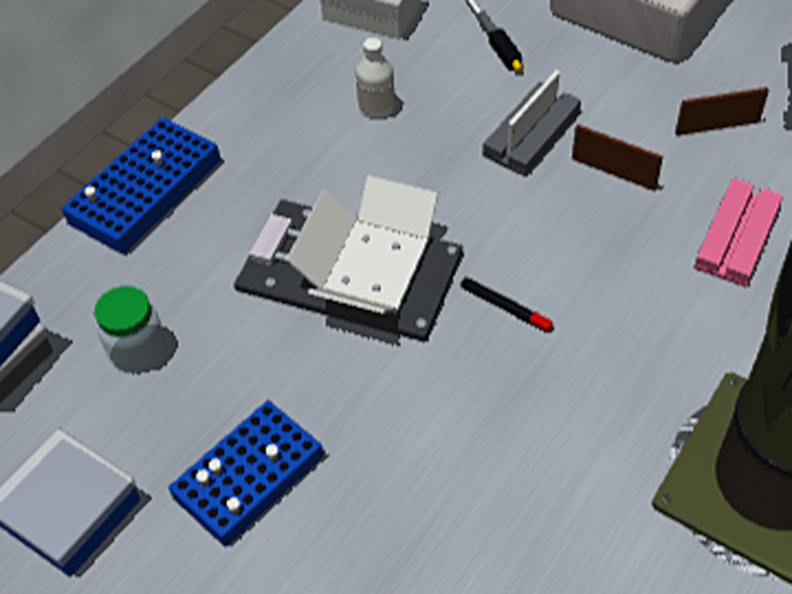

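Both views show the tray on the jig (scene crop about (385,330)) with three part-raised walls. The white panel sits in the grey block on the −y side (scene crop (197,215)). The brown panels and the pink block are decoys, and the marker lies in front of the jig.

```bash
cat > h.py <<'E'
import numpy as np,cv2
from scipy.optimize import least_squares
from scipy.spatial.transform import Rotation as R
def proj(p,X):
    T=p["T"];c=(np.atleast_2d(X)-T[:3,3])@T[:3,:3];c=c*[1,-1,-1]
    u=c@np.asarray(p["K"]).T;return u[:,:2]/u[:,2:]
def tf(v,X):  # v=x,y,yaw
    X=np.atleast_2d(X);c,s=np.cos(v[2]),np.sin(v[2])
    return np.c_[v[0]+c*X[:,0]-s*X[:,1],v[1]+s*X[:,0]+c*X[:,1],X[:,2]]
def fit(obs,x0,**k): # obs: list of (pic,X,uv)
    f=lambda v:np.concatenate([(proj(p,tf(v,X))-uv).ravel() for p,X,uv in obs])
    return least_squares(f,x0,loss='soft_l1',f_scale=2,**k),f
def ray(p,uv,z):
    K=np.asarray(p["K"]);d=np.array([(uv[0]-K[0,2])/K[0,0],-(uv[1]-K[1,2])/K[1,1],-1]);T=p["T"]
    d=T[:3,:3]@d;o=T[:3,3];return o+d*(z-o[2])/d[2]
def st(s):
    return dict(t=round(s["clock"],2),p=np.round(s["tool_pos"],4).tolist(),F=np.round(s["contact_force"],1).tolist(),M=np.round(s["moment"],2).tolist(),op=round(float(s["opening"]),3),zax=np.round(R.from_quat(s["eef_rot"]).as_matrix()[:,2],3).tolist(),xax=np.round(R.from_quat(s["eef_rot"]).as_matrix()[:,0],3).tolist())
E
python3 - <<'E'
from h import *
from plant import r
a=r.snapshot("scene");b=r.snapshot("side")
A=lambda l:np.array(l)/2.2+[90,80]
B=lambda l:np.array(l)/2.2+[70,70]
J=np.array([[-92,-75,16],[-92,75,16],[163,75,16],[163,-75,16]])/1000
o=[(a,J,A([[350,273],[452,288],[418,447],[310,430]])),(b,J,B([[462,243],[430,333],[235,283],[280,200]]))]
s,f=fit(o,[.6,-.05,0]);print("jig",np.round(s.x,4),np.round(f(s.x),1))
P=np.array([[0,-62,72],[0,62,72]])/1000
o=[(a,P,A([[162,194],[233,226]])),(b,P,B([[558,72],[510,123]]))]
s,f=fit(o,[.5,-.3,0]);print("panel",np.round(s.x,4),np.round(f(s.x),1))
for n,uv,z in [("bottle",(153,325),.12),("marker red",(421,213),.01),("marker tip",(388,270),.01),("brown",(233,200),0),("jar",(502,495),.09),("pip",(120,250),.02)]:
    print(n,np.round(ray(a,A(uv),z),3))
print(st(r.get_state()))
E
```

```text
jig [0.5376 0.0034 0.2647] [-0.8 -1.1 -0.9 -0.6  0.6 -0.5 -0.5 -1.5  0.2  0.  -1.7  0.9 -1.1  0.8
 -0.6 -0.7]
panel [ 0.4994 -0.3213 -0.0419] [-0.4 -1.2  0.  -0.8 -0.5 -0.1 -1.   0.5]
bottle [ 0.716 -0.249  0.12 ]
marker red [ 0.324 -0.044  0.01 ]
marker tip [ 0.439 -0.043  0.01 ]
brown [ 0.421 -0.316  0.   ]
jar [0.722 0.251 0.09 ]
pip [ 0.585 -0.409  0.02 ]
{'t': 1.9, 'p': [0.245, -0.575, 0.2497], 'F': [0.4, -0.5, 0.7], 'M': [-0.02, -0.02, -0.0], 'op': 0.997, 'zax': [0.0, -0.0, -1.0], 'xax': [0.392, -0.92, 0.0]}
```

Emit:
move_arm(targets=[[[0,0,-0.07,0.03,0.039,0,0],[0,0,-0.07,0.03,0.039,0,0],[0,0,0,0.03,0.039,0,0],[0,0,0,0.03,0.039,0,0],[0,0,0,0.03,0.039,0,0]]], force=30)

```text
clock: 2.4
tool_pos: [0.3906, -0.3827, 0.2497]
eef_rot: [0.786, -0.619, 0.001, 0.003]
contact_force: [0.7, 0.4, 0.2]
opening: 0.571
```

Emit:
move_arm(targets=[[[0,0,0,0.03,0.039,0,0],[0,0,0,0.03,0.039,0,0],[0,0,0,0.03,0.039,0,0],[0,0,0,0.03,0.039,0,0],[0,0,0,0.03,0.039,0,0]]])

```text
clock: 2.9
tool_pos: [0.5426, -0.1838, 0.2508]
eef_rot: [0.786, -0.619, 0.003, 0.003]
contact_force: [1.0, 0.3, -0.7]
opening: 0.12
```

```bash
python3 - <<'E'
from h import *
from plant import r
print(st(r.get_state()))
p=r.snapshot("wrist");print(np.round(p["T"],3).tolist(),p["K"][0])
cv2.imwrite("pics/w1.png",p["frame"][...,::-1])
v=[.5376,.0034,.2647]
J=np.array([[0,0,30],[50,60,30],[50,-60,30],[-50,-60,30],[-50,60,30],[-92,-75,16],[-92,75,16],[163,75,16],[163,-75,16]])/1000
print(np.round(proj(p,tf(v,J))))
E
```

```text
{'t': 2.9, 'p': [0.5426, -0.1838, 0.2508], 'F': [1.0, 0.3, -0.7], 'M': [-0.0, -0.02, -0.02], 'op': 0.12, 'zax': [0.0, -0.009, -1.0], 'xax': [0.234, -0.972, 0.008]}
[[0.234, 0.934, 0.27, 0.613], [-0.972, 0.222, 0.074, -0.166], [0.009, -0.28, 0.96, 0.387], [0.0, 0.0, 0.0, 1.0]] [351.11687576   0.         276.80009288]
[[ 91. 145.]
 [ 19.  94.]
 [144.  90.]
 [157. 192.]
 [ 42. 195.]
 [179. 226.]
 [ 44. 230.]
 [-16. -36.]
 [150. -41.]]
```

View pics/w1.png

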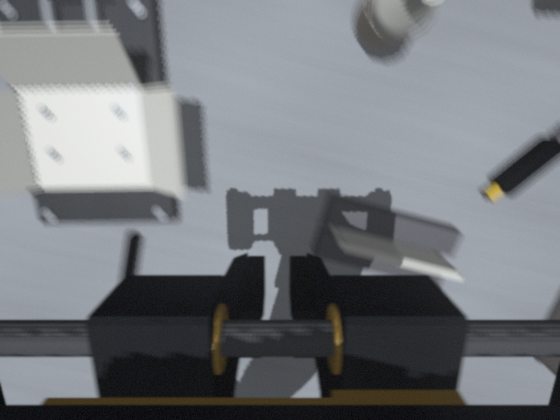

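The wrist view puts the floor corners at about (148,192), (33,190), (22,85) and (145,85). That is within about 5 px of my fit. The right wall is fairly steep, so I go down outside it.

Emit:
move_arm(targets=[[[0.004,0,0,0.016,0.021,-0.03,0],[0.003,0,0,0.016,0.021,-0.04,0],[0,0,0,0,0,-0.04,0],[0,0,0,0,0,-0.04,0],[0,0,0,0,0,-0.037,0]]])

```text
clock: 3.45
tool_pos: [0.5914, -0.124, 0.0654]
eef_rot: [0.793, -0.609, 0.009, -0.012]
contact_force: [-0.5, -0.3, 0.4]
opening: 0.005
```

Emit:
move_arm(targets=[[[0,0,0,-0.005,0.02,0,0],[0,0,0,-0.005,0.02,0,0],[0,0,0,-0.001,0.004,0,0]]])

```text
clock: 3.75
tool_pos: [0.5768, -0.0819, 0.0587]
eef_rot: [0.792, -0.61, 0.006, -0.008]
contact_force: [-0.2, -0.4, -0.2]
opening: 0.004
```

Emit:
move_arm(targets=[[[0,0,0,-0.001,0.005,0.003,0],[0,0,0,-0.001,0.004,0.001,0],[0,0,0,-0.001,0.003,0,0]]])

```text
clock: 4.05
tool_pos: [0.5747, -0.0715, 0.0639]
eef_rot: [0.792, -0.611, 0.008, -0.008]
contact_force: [-0.0, -0.5, -0.4]
opening: 0.002
```

Emit:
move_arm(targets=[[[0,0,0,-0.001,0.003,0,0],[0,0,0,-0.001,0.002,0,0]]])

```text
clock: 4.25
tool_pos: [0.5734, -0.0671, 0.0647]
eef_rot: [0.791, -0.611, 0.008, -0.009]
contact_force: [0.2, -1.9, -0.7]
opening: 0.004
```

Emit:
move_arm(targets=[[[0,0,0,0,0.002,0,0],[0,0,0,0,0.002,0,0]]])

```text
clock: 4.45
tool_pos: [0.5734, -0.0669, 0.0648]
eef_rot: [0.79, -0.613, 0.01, -0.007]
contact_force: [-0.2, -5.4, -2.1]
opening: 0.002
```

```bash
python3 - <<'E'
from h import *
from plant import r
print(st(r.get_state()))
p=r.snapshot("wrist");cv2.imwrite("pics/w2.png",p["frame"][...,::-1])
q=r.snapshot("side");c=cv2.resize(q["frame"][130:240,170:300,::-1],None,fx=4,fy=4,interpolation=cv2.INTER_CUBIC)
cv2.imwrite("pics/w2.png",np.hstack([cv2.resize(p["frame"][...,::-1],(280,440*210//220))[:440],c[:420]]))
E
```

```text
{'t': 4.45, 'p': [0.5734, -0.0669, 0.0648], 'F': [-0.2, -5.4, -2.1], 'M': [-1.01, -0.04, -0.04], 'op': 0.002, 'zax': [0.024, -0.001, -1.0], 'xax': [0.249, -0.968, 0.007]}
```

View pics/w2.png

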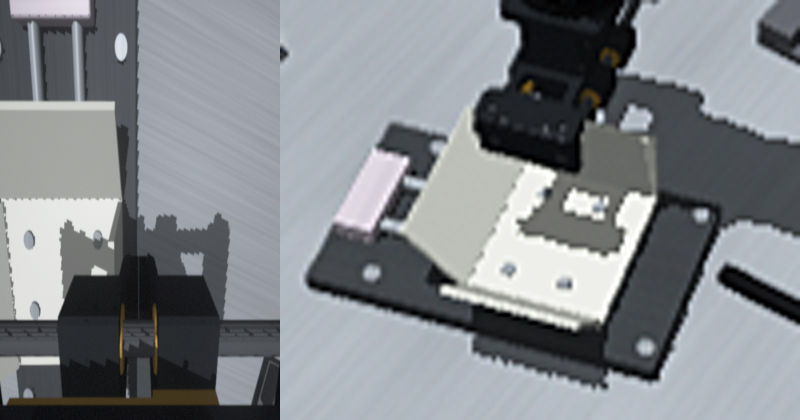

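The right wall is upright: the force rises with no motion, at its stop. Next I go round to the back wall.

Emit:
move_arm(targets=[[[0,0.01,0,0.006,-0.02,0.002,0],[0,0.01,0,0.006,-0.02,0,0],[0,0,0,0.045,0.012,0,0],[0,0,0,0.045,0.012,0,0],[0,0,0,0.006,0.035,0,0]]])

```text
clock: 5.05
tool_pos: [0.6808, -0.0555, 0.0671]
eef_rot: [0.787, -0.617, 0.001, 0.003]
contact_force: [0.1, -0.2, -0.3]
opening: 0.001
```

```bash
cat >> h.py <<'E'
def loc(p,v=(.5376,.0034,.2647)):
    c,s=np.cos(v[2]),np.sin(v[2]);d=np.array(p[:2])-v[:2];return np.round([c*d[0]+s*d[1],-s*d[0]+c*d[1],p[2]],4).tolist()
E
python3 - <<'E'
from h import *
from plant import r
s=r.get_state();print(st(s),loc(s["tool_pos"]))
E
```

```text
{'t': 5.05, 'p': [0.6808, -0.0555, 0.0671], 'F': [0.1, -0.2, -0.3], 'M': [-0.01, 0.02, -0.04], 'op': 0.001, 'zax': [-0.002, -0.005, -1.0], 'xax': [0.239, -0.971, 0.004]} [0.1228, -0.0943, 0.0671]
```

Emit:
move_arm(targets=[[[0,0,0,-0.012,0.043,0,0],[0,0,0,-0.012,0.043,0,0],[0,0,0,-0.003,0.01,0,0],[0,0,0,-0.018,-0.005,0,0],[0,0,0,-0.014,-0.004,0,0]]])

```text
clock: 5.55
tool_pos: [0.6241, 0.0483, 0.0667]
eef_rot: [0.79, -0.613, -0.001, -0.004]
contact_force: [2.1, -0.3, 1.2]
opening: 0.008
```

```bash
python3 - <<'E'
from h import *
from plant import r
s=r.get_state();print(st(s),loc(s["tool_pos"]))
E
```

```text
{'t': 5.55, 'p': [0.6241, 0.0483, 0.0667], 'F': [2.1, -0.3, 1.2], 'M': [0.02, -0.3, -0.05], 'op': 0.008, 'zax': [0.004, 0.007, -1.0], 'xax': [0.25, -0.968, -0.006]} [0.0952, 0.0207, 0.0667]
```

Emit:
move_arm(targets=[[[0,0,0,-0.008,-0.004,0,0],[0,0,0,-0.006,-0.003,0,0],[0,0,0,-0.004,-0.002,0,0]]])

```text
clock: 5.85
tool_pos: [0.6055, 0.0395, 0.0674]
eef_rot: [0.791, -0.612, -0.0, -0.005]
contact_force: [0.2, 0.9, 0.3]
opening: 0.003
```

Emit:
move_arm(targets=[[[0,0,0,-0.003,-0.001,0,0],[0,0,0,-0.002,-0.001,0,0]]])

```text
clock: 6.05
tool_pos: [0.6003, 0.0365, 0.0673]
eef_rot: [0.79, -0.613, -0.0, -0.005]
contact_force: [0.7, 0.9, 0.4]
opening: 0.008
```

```bash
python3 - <<'E'
from h import *
from plant import r
s=r.get_state();print(st(s),loc(s["tool_pos"]))
E
```

```text
{'t': 6.05, 'p': [0.6003, 0.0365, 0.0673], 'F': [0.7, 0.9, 0.4], 'M': [0.16, -0.1, -0.03], 'op': 0.008, 'zax': [0.006, 0.009, -1.0], 'xax': [0.249, -0.969, -0.007]} [0.0692, 0.0155, 0.0673]
```

Emit:
move_arm(targets=[[[0,0,0,-0.003,-0.001,0,0],[0,0,0,-0.002,-0.001,0,0]]])

```text
clock: 6.25
tool_pos: [0.5953, 0.034, 0.0672]
eef_rot: [0.79, -0.613, -0.0, -0.005]
contact_force: [0.7, 0.4, -0.0]
opening: 0.005
```

Emit:
move_arm(targets=[[[0,0,0,-0.003,-0.001,0,0],[0,0,0,-0.002,0,0,0]]])

```text
clock: 6.45
tool_pos: [0.5938, 0.0335, 0.0675]
eef_rot: [0.79, -0.613, 0.003, -0.008]
contact_force: [5.5, -0.2, -3.1]
opening: 0.008
```

Emit:
move_arm(targets=[[[0,0,0,-0.003,0,0,0]]])

```text
clock: 6.55
tool_pos: [0.5938, 0.0336, 0.0679]
eef_rot: [0.79, -0.613, 0.005, -0.01]
contact_force: [7.4, 0.5, -4.8]
opening: -0.003
```

```bash
python3 - <<'E'
from h import *
from plant import r
s=r.get_state();print(st(s),loc(s["tool_pos"]))
E
```

```text
{'t': 6.55, 'p': [0.5938, 0.0336, 0.0679], 'F': [7.4, 0.5, -4.8], 'M': [0.04, -1.33, 0.0], 'op': -0.003, 'zax': [0.021, 0.01, -1.0], 'xax': [0.248, -0.969, -0.005]} [0.0621, 0.0144, 0.0679]
```

Emit:
move_arm(targets=[[[-0.01,0.02,0,0.04,0.011,0,0],[0,0,0,-0.005,0.044,0,0],[0,0,0,-0.012,0.044,0,0],[0,0,0,-0.012,0.044,0,0],[0,0,0,-0.02,-0.005,0,0]]])

```text
clock: 7.05
tool_pos: [0.5845, 0.1726, 0.0671]
eef_rot: [0.788, -0.616, 0.0, 0.001]
contact_force: [-0.5, 0.3, 0.1]
opening: 0.003
```

```bash
python3 - <<'E'
from h import *
from plant import r
s=r.get_state();print(st(s),loc(s["tool_pos"]))
E
```

```text
{'t': 7.05, 'p': [0.5845, 0.1726, 0.0671], 'F': [-0.5, 0.3, 0.1], 'M': [0.04, 0.06, 0.02], 'op': 0.003, 'zax': [-0.0, -0.002, -1.0], 'xax': [0.242, -0.97, 0.001]} [0.0895, 0.1511, 0.0671]
```

Emit:
move_arm(targets=[[[0,0,0,-0.042,-0.011,0,0],[0,0,0,-0.035,-0.009,0,0],[0,0,0,0,-0.01,0,0],[0,0,0,0.004,-0.015,0,0],[0,0,0,0.004,-0.013,0,0]]])

```text
clock: 7.55
tool_pos: [0.5076, 0.1152, 0.0668]
eef_rot: [0.791, -0.612, -0.002, 0.003]
contact_force: [0.3, -0.1, 0.8]
opening: 0.003
```

```bash
python3 - <<'E'
from h import *
from plant import r
s=r.get_state();print(st(s),loc(s["tool_pos"]))
E
```

```text
{'t': 7.55, 'p': [0.5076, 0.1152, 0.0668], 'F': [0.3, -0.1, 0.8], 'M': [0.04, -0.01, 0.01], 'op': 0.003, 'zax': [-0.007, -0.003, -1.0], 'xax': [0.252, -0.968, 0.001]} [0.0003, 0.1157, 0.0668]
```

Emit:
move_arm(targets=[[[0,0,0,0.002,-0.009,0,0],[0,0,0,0.002,-0.008,0,0],[0,0,0,0.001,-0.004,0,0],[0,0,0,0.001,-0.003,0,0]]])

```text
clock: 7.95
tool_pos: [0.5186, 0.0863, 0.0669]
eef_rot: [0.789, -0.614, -0.0, 0.002]
contact_force: [-0.6, 0.4, 0.7]
opening: 0.006
```

```bash
python3 - <<'E'
from h import *
from plant import r
s=r.get_state();print(st(s),loc(s["tool_pos"]))
E
```

```text
{'t': 7.95, 'p': [0.5186, 0.0863, 0.0669], 'F': [-0.6, 0.4, 0.7], 'M': [0.13, 0.11, -0.01], 'op': 0.006, 'zax': [-0.003, -0.003, -1.0], 'xax': [0.246, -0.969, 0.002]} [0.0033, 0.0849, 0.0669]
```

Emit:
move_arm(targets=[[[0,0,0,0.001,-0.004,0,0],[0,0,0,0.001,-0.003,0,0]]])

```text
clock: 8.15
tool_pos: [0.5209, 0.0789, 0.0668]
eef_rot: [0.789, -0.614, -0.0, 0.002]
contact_force: [-1.0, 1.0, 0.2]
opening: 0.002
```

Emit:
move_arm(targets=[[[0,0,0,0,-0.003,0,0],[0,0,0,0,-0.002,0,0]]])

```text
clock: 8.35
tool_pos: [0.5213, 0.0774, 0.0668]
eef_rot: [0.79, -0.613, -0.001, -0.0]
contact_force: [-0.3, 6.2, 1.2]
opening: 0.008
```

Emit:
move_arm(targets=[[[0,0,0,0,-0.003,0,0]]])

```text
clock: 8.45
tool_pos: [0.5212, 0.0774, 0.0669]
eef_rot: [0.791, -0.611, -0.002, -0.002]
contact_force: [-1.7, 7.3, 1.9]
opening: 0.005
```

```bash
python3 - <<'E'
from h import *
from plant import r
s=r.get_state();print(st(s),loc(s["tool_pos"]))
E
```

```text
{'t': 8.45, 'p': [0.5212, 0.0774, 0.0669], 'F': [-1.7, 7.3, 1.9], 'M': [1.29, 0.24, 0.02], 'op': 0.005, 'zax': [-0.001, 0.006, -1.0], 'xax': [0.252, -0.968, -0.006]} [0.0035, 0.0757, 0.0669]
```

All three walls reached their stops: left at local y +75.7 mm, right at −77.2 mm, so the tray is centred to within 1 mm. Now I rise and take a precise look from above.

Emit:
move_arm(targets=[[[0,0,0,-0.005,0.02,0.005,0],[0,0,0,0,0,0.045,0],[0,0,0,0,0,0.045,0],[0,0,0,-0.01,-0.035,0.045,0],[0,0,0,-0.01,-0.035,0.045,0]]])

```text
clock: 8.95
tool_pos: [0.4953, 0.041, 0.2398]
eef_rot: [0.795, -0.606, -0.007, 0.001]
contact_force: [1.3, -0.5, 0.0]
opening: 0.002
```

Emit:
move_arm(targets=[[[0,0,0,0,0,0,0.5],[0,0,0,0,0,0,0.5]]])

```text
clock: 9.15
tool_pos: [0.4969, 0.0365, 0.2447]
eef_rot: [0.793, -0.609, -0.002, -0.002]
contact_force: [0.0, 0.7, -0.4]
opening: 0.163
```

```bash
python3 - <<'E'
from h import *
from plant import r
s=r.get_state();print(st(s),loc(s["tool_pos"]))
p=r.snapshot("wrist");cv2.imwrite("pics/w3.png",cv2.resize(p["frame"][...,::-1],(800,600),interpolation=cv2.INTER_CUBIC))
J=np.array([[50,60,90],[50,-60,90],[-50,-60,90],[-50,60,90],[50,60,30],[50,-60,30],[-50,-60,30],[-50,60,30],[-92,-75,16],[-92,75,16]])/1000
print(np.round(proj(p,tf([.5376,.0034,.2647],J))*800/560))
E
```

```text
{'t': 9.15, 'p': [0.4969, 0.0365, 0.2447], 'F': [0.0, 0.7, -0.4], 'M': [0.04, 0.07, 0.02], 'op': 0.163, 'zax': [-0.002, 0.005, -1.0], 'xax': [0.259, -0.966, -0.006]} [-0.0306, 0.0426, 0.2447]
[[364. 142.]
 [582. 141.]
 [565. 314.]
 [368. 315.]
 [370. 145.]
 [550. 144.]
 [539. 289.]
 [372. 290.]
 [549. 337.]
 [355. 338.]]
```

View pics/w3.png

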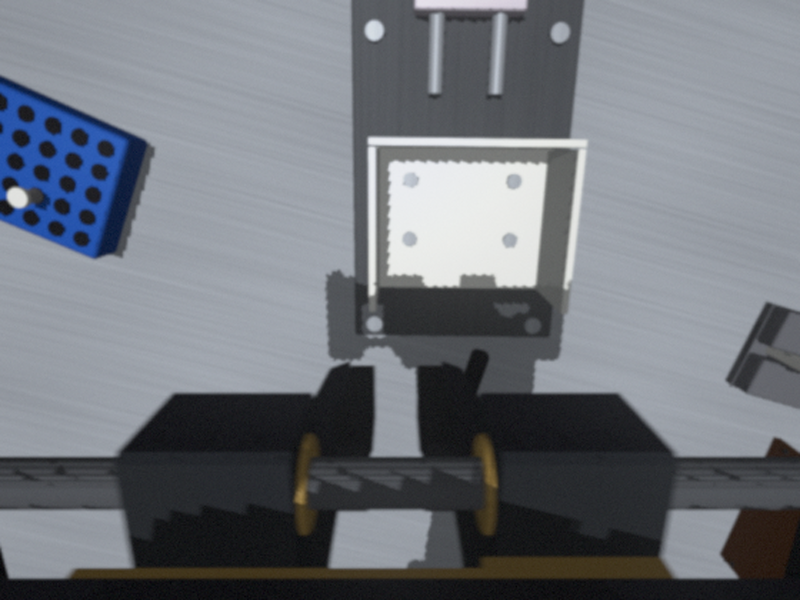

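The view shows the three walls upright: the back wall top runs from (368,140) to (587,144), and the floor front is at row 288. I refine the tray yaw from the straight edges.

```bash
python3 - <<'E'
from h import *
from plant import r
p=r.snapshot("wrist");g=cv2.cvtColor(p["frame"],cv2.COLOR_RGB2GRAY).astype(float)
g=cv2.GaussianBlur(g,(3,3),0)
def hedge(c0,c1,r0,r1,sgn):
    uv=[]
    for c in range(c0,c1):
        d=sgn*np.diff(g[r0:r1,c]);i=int(d.argmax())
        w=d[max(i-2,0):i+3].clip(0);uv.append((c,r0+.5+max(i-2,0)+(w*np.arange(len(w))).sum()/w.sum()))
    uv=np.array(uv);m=np.ones(len(uv),bool)
    for _ in range(4):
        k=np.polyfit(uv[m,0],uv[m,1],1);e=uv[:,1]-np.polyval(k,uv[:,0]);m=abs(e)<max(.5,e[m].std()*1.5)
    return k,m.mean()
for nm,a,z in [("back top outer",(265,395,90,106,1),.09),("floor front",(285,370,190,212,-1),.03),("jig front",(290,325,225,245,1),.016)]:
    k,m=hedge(*a)
    P=[ray(p,(c,np.polyval(k,c)),z) for c in (a[0],a[1])];d=P[0]-P[1]
    print(nm,np.round(k,4),round(m,2),"yaw",round(np.arctan2(-d[0],d[1]),4),"loc",loc(P[0]),loc(P[1]))
gt=g.T.copy();g=gt
for nm,a,z in [("left wall outer",(110,195,245,268,1),.09),("right wall outer",(110,180,395,420,-1),.09)]:
    k,m=hedge(*a);P=[ray(p,(np.polyval(k,c),c),z) for c in (a[0],a[1])];d=P[0]-P[1]
    print(nm,round(m,2),"yaw",round(np.arctan2(d[1],d[0]),4),loc(P[0]),loc(P[1]))
E
```

```text
back top outer [1.11000e-02 9.24917e+01] 1.0 yaw 0.2502 loc [0.053, 0.0515, 0.09] [0.0515, -0.0507, 0.09]
floor front [1.740000e-02 1.918926e+02] 1.0 yaw 0.2441 loc [-0.0438, 0.0344, 0.03] [-0.0456, -0.0529, 0.03]
jig front [1.230000e-02 2.308229e+02] 1.0 yaw 0.2495 loc [-0.0898, 0.0285, 0.016] [-0.0903, -0.01, 0.016]
left wall outer 1.0 yaw 0.2515 [0.042, 0.059, 0.09] [-0.0274, 0.0599, 0.09]
right wall outer 1.0 yaw 0.2507 [0.0415, -0.0619, 0.09] [-0.0148, -0.0611, 0.09]
```

Emit:
move_arm(targets=[[[0,0,0.14,0,-0.03,0,1],[0,0,0.14,0,-0.04,0,1],[0,0,0.14,0,-0.04,0,1],[0,0,0.14,0,-0.04,0,1],[0,0,0.14,0,-0.04,0,1]]])

```text
clock: 9.75
tool_pos: [0.496, -0.1436, 0.2358]
eef_rot: [0.961, -0.276, -0.011, -0.001]
contact_force: [1.1, -0.5, 0.4]
opening: 0.706
```

Emit:
move_arm(targets=[[[0,0,0.14,0,-0.04,0,1],[0,0,0.14,0,-0.04,0,1],[0,0,0.14,0,-0.03,0,1]]])

```text
clock: 10.05
tool_pos: [0.4953, -0.2554, 0.2299]
eef_rot: [0.998, -0.059, -0.015, -0.001]
contact_force: [0.7, 0.0, -0.3]
opening: 0.979
```

```bash
python3 - <<'E'
from h import *
from plant import r
s=r.get_state();print(st(s))
E
```

```text
{'t': 10.05, 'p': [0.4953, -0.2554, 0.2299], 'F': [0.7, 0.0, -0.3], 'M': [-0.08, -0.08, 0.06], 'op': 0.979, 'zax': [-0.029, 0.003, -1.0], 'xax': [0.993, -0.118, -0.03]}
```

Emit:
move_arm(targets=[[[0,-0.02,0.06,0.002,-0.04,0,1],[0,-0.01,0.01,0,-0.02,0,1],[0,0,0,0,0,0,1]]])

```text
clock: 10.35
tool_pos: [0.4965, -0.3192, 0.223]
eef_rot: [1.0, -0.022, -0.003, -0.004]
contact_force: [-0.5, -1.0, -0.3]
opening: 1.002
```

```bash
python3 - <<'E'
from h import *
from plant import r
s=r.get_state();print(st(s))
p=r.snapshot("wrist");cv2.imwrite("pics/w4.png",cv2.resize(p["frame"][...,::-1],(800,600),interpolation=cv2.INTER_CUBIC))
P=np.array([[3,-62,72],[3,62,72],[-3,-62,72],[-3,62,72],[-35,-75,26],[35,-75,26],[35,75,26],[-35,75,26]])/1000
print(np.round(proj(p,tf([.4994,-.3213,-.042],P))*800/560))
E
```

```text
{'t': 10.35, 'p': [0.4965, -0.3192, 0.223], 'F': [-0.5, -1.0, -0.3], 'M': [-0.07, -0.06, -0.01], 'op': 1.002, 'zax': [-0.005, 0.008, -1.0], 'xax': [0.999, -0.045, -0.005]}
[[405. 385.]
 [406. 181.]
 [396. 385.]
 [395. 181.]
 [352. 374.]
 [449. 374.]
 [455. 157.]
 [345. 158.]]
```

View pics/w4.png

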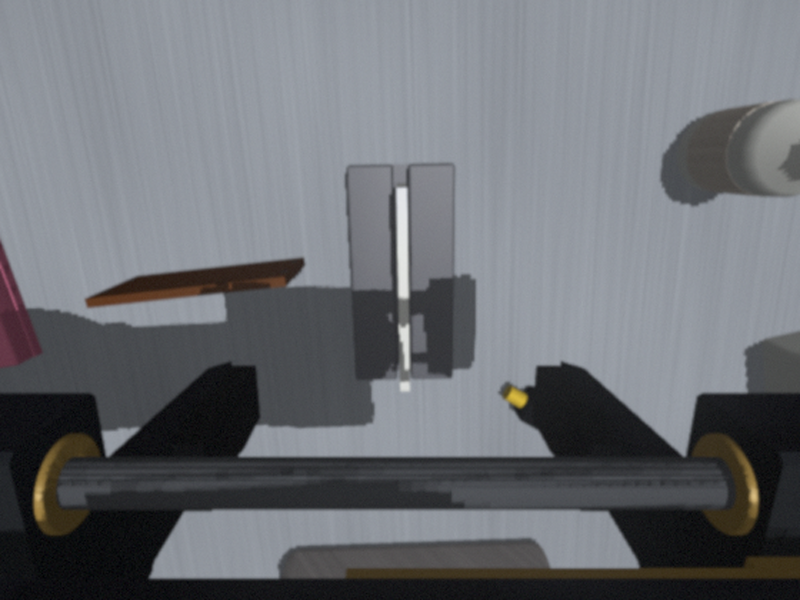

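The panel top runs from (401,187) to (405,390), so it is at about x=0.501, y=−0.3245. The yellow pipette tip at (515,395) is close, so I descend with the jaws half open.

Emit:
move_arm(targets=[[[0.007,-0.005,0.015,0.003,-0.003,-0.02,0.5],[0,0,0,0.001,-0.002,-0.03,0.5],[0,0,0,0,0,-0.03,0.5],[0,0,0,0,0,-0.03,0.5],[0,0,0,0,0,0,0.5]]])

```text
clock: 10.9
tool_pos: [0.505, -0.3068, 0.1073]
eef_rot: [1.0, -0.006, -0.001, -0.014]
contact_force: [-0.0, 0.2, 0.5]
opening: 0.569
```

```bash
python3 - <<'E'
from h import *
from plant import r
s=r.get_state();print(st(s))
E
```

```text
{'t': 10.9, 'p': [0.505, -0.3068, 0.1073], 'F': [-0.0, 0.2, 0.5], 'M': [0.04, -0.0, -0.04], 'op': 0.569, 'zax': [-0.002, 0.027, -1.0], 'xax': [1.0, -0.013, -0.002]}
```

Emit:
move_arm(targets=[[[-0.02,0,-0.01,-0.003,-0.012,-0.005,0.5],[-0.007,0,-0.005,-0.001,-0.006,-0.005,0.5],[0,0,0,0,0,0,0.5]]])

```text
clock: 11.2
tool_pos: [0.5034, -0.3222, 0.0986]
eef_rot: [1.0, -0.012, 0.0, 0.0]
contact_force: [-0.2, -0.0, -0.5]
opening: 0.499
```

```bash
python3 - <<'E'
from h import *
from plant import r
s=r.get_state();print(st(s))
E
```

```text
{'t': 11.2, 'p': [0.5034, -0.3222, 0.0986], 'F': [-0.2, -0.0, -0.5], 'M': [-0.02, -0.09, 0.0], 'op': 0.499, 'zax': [0.001, -0.0, -1.0], 'xax': [1.0, -0.024, 0.001]}
```

Emit:
move_arm(targets=[[[0,0,0,-0.001,-0.002,-0.02,0.5],[0,0,0,-0.001,0,-0.02,0.5],[0,0,0,0,0,-0.012,0.5],[0,0,0,0,0,-0.003,0.5],[0,0,0,0,0,0,0.5]]])

```text
clock: 11.7
tool_pos: [0.5053, -0.3266, 0.0475]
eef_rot: [1.0, -0.013, 0.005, 0.003]
contact_force: [0.2, -0.6, -0.3]
opening: 0.504
```

```bash
python3 - <<'E'
from h import *
from plant import r
s=r.get_state();print(st(s))
E
```

```text
{'t': 11.7, 'p': [0.5053, -0.3266, 0.0475], 'F': [0.2, -0.6, -0.3], 'M': [-0.02, -0.06, 0.01], 'op': 0.504, 'zax': [0.01, -0.006, -1.0], 'xax': [1.0, -0.026, 0.011]}
```

Emit:
move_arm(targets=[[[0.005,0.01,0,-0.003,0.001,-0.003,0.5],[0,0,0,-0.001,0.001,-0.001,0.5],[0,0,0,0,0,0,0.3],[0,0,0,0,0,0,0],[0,0,0,0,0,0,0]]], force=20)

```text
clock: 12.2
tool_pos: [0.5026, -0.3251, 0.0458]
eef_rot: [1.0, -0.013, 0.002, 0.001]
contact_force: [0.0, 0.5, 0.5]
opening: 0.251
```

Emit:
move_arm(targets=[[[0,0,0,0,0,0,0],[0,0,0,0,0,0,0],[0,0,0,0,0,0,0]]], force=45)

```text
clock: 12.5
tool_pos: [0.5018, -0.3252, 0.046]
eef_rot: [1.0, -0.013, 0.001, 0.001]
contact_force: [-2.4, 0.5, -1.0]
opening: 0.06
```

```bash
python3 - <<'E'
from h import *
from plant import r
s=r.get_state();print(st(s))
E
```

```text
{'t': 12.5, 'p': [0.5018, -0.3252, 0.046], 'F': [-2.4, 0.5, -1.0], 'M': [-0.02, 0.18, 0.08], 'op': 0.06, 'zax': [0.002, -0.002, -1.0], 'xax': [1.0, -0.026, 0.002]}
```

Emit:
move_arm(targets=[[[0,0,0,0,0,0.015,0],[0,0,0,0,0,0.025,0],[0,0,0,0,0,0.035,0],[0,0,0,0,0,0.035,0],[0,0,0,0,0,0.02,0]]])

```text
clock: 13.0
tool_pos: [0.5004, -0.3235, 0.1808]
eef_rot: [1.0, -0.012, -0.001, -0.0]
contact_force: [0.6, 0.4, -1.5]
opening: 0.061
```

```bash
python3 - <<'E'
from h import *
from plant import r
s=r.get_state();print(st(s))
p=r.snapshot("wrist");cv2.imwrite("pics/w5.png",cv2.resize(p["frame"][...,::-1],(800,600),interpolation=cv2.INTER_CUBIC))
M=R.from_quat(s["eef_rot"]).as_matrix();
for z in (-26,38):
  X=np.array([[x,y,z] for x in(-3,3) for y in(-62,62)])/1000
  print(np.round(proj(p,X@M.T+s["tool_pos"]+M[:,2]*0.006)*800/560))
E
```

```text
{'t': 13.0, 'p': [0.5004, -0.3235, 0.1808], 'F': [0.6, 0.4, -1.5], 'M': [-0.02, -0.11, 0.0], 'op': 0.061, 'zax': [-0.001, 0.001, -1.0], 'xax': [1.0, -0.025, -0.001]}
[[379. 202.]
 [383. 626.]
 [405. 202.]
 [403. 626.]]
[[385. 186.]
 [386. 489.]
 [402. 186.]
 [401. 489.]]
```

View pics/w5.png

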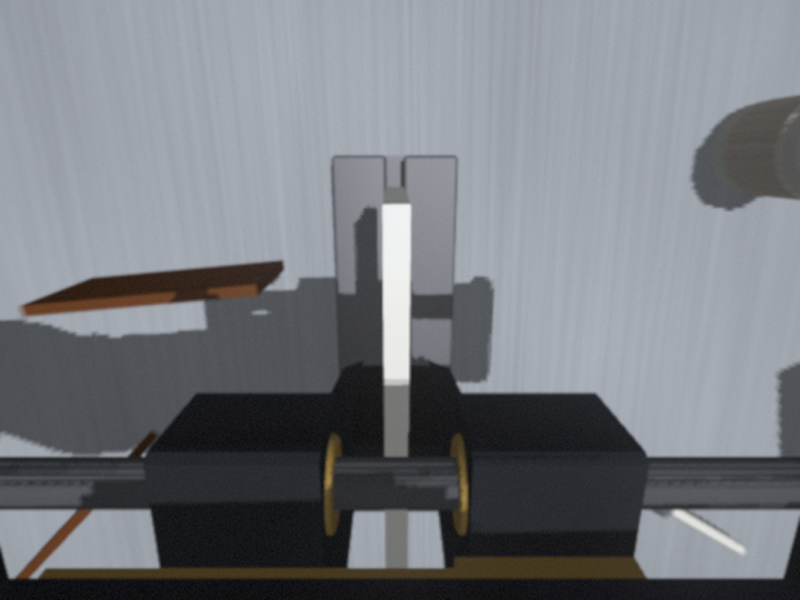

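The panel is gripped within about 1 mm of centred: its end shows at row 204 against 202 predicted. I carry it to a point in front of the tray.

Emit:
move_arm(targets=[[[0,0,0,-0.002,0.02,0,0],[0,0,0.06,-0.004,0.035,0,0],[0,0,0.06,-0.004,0.04,0,0],[0,0,0.06,-0.004,0.04,0,0],[0,0,0.06,-0.004,0.04,0,0]]])

```text
clock: 13.55
tool_pos: [0.4847, -0.1526, 0.1886]
eef_rot: [0.995, 0.104, 0.008, 0.004]
contact_force: [1.6, 0.1, -1.3]
opening: 0.061
```

Emit:
move_arm(targets=[[[0,0,0.03,-0.004,0.04,0,0],[0,0,0.01,-0.004,0.03,0,0],[0,0,0,-0.003,0.015,0,0],[0,0,0,0,0,0,0]]])

```text
clock: 13.95
tool_pos: [0.4733, -0.0568, 0.1912]
eef_rot: [0.991, 0.132, 0.01, 0.002]
contact_force: [0.2, 0.6, -0.7]
opening: 0.062
```

```bash
sed -i 's/v=(.5376,.0034,.2647)/v=(.5398,.0030,.250)/' h.py; python3 - <<'E'
from h import *
from plant import r
s=r.get_state();print(st(s),loc(s["tool_pos"]))
E
```

```text
{'t': 13.95, 'p': [0.4733, -0.0568, 0.1912], 'F': [0.2, 0.6, -0.7], 'M': [-0.02, -0.06, -0.02], 'op': 0.062, 'zax': [0.021, -0.002, -1.0], 'xax': [0.965, 0.261, 0.02]} [-0.0793, -0.0415, 0.1912]
```

Emit:
move_arm(targets=[[[0,0.01,-0.007,-0.004,0.025,0,0],[0,0.01,-0.007,-0.003,0.014,0,0],[0,0,0,0,0.002,-0.02,0],[0,0,0,0,0,-0.03,0],[0,0,0,0,0,-0.02,0]]])

```text
clock: 14.45
tool_pos: [0.4706, -0.0189, 0.1228]
eef_rot: [0.993, 0.121, 0.005, 0.003]
contact_force: [0.2, 1.0, -1.1]
opening: 0.062
```

Emit:
move_arm(targets=[[[0,0,0,0,0,-0.015,0],[0,0,0,0,0,0,0]]])

```text
clock: 14.65
tool_pos: [0.4702, -0.0213, 0.1053]
eef_rot: [0.993, 0.12, 0.003, 0.004]
contact_force: [0.2, 1.3, -0.3]
opening: 0.057
```

```bash
python3 - <<'E'
from h import *
from plant import r
s=r.get_state();print(st(s),loc(s["tool_pos"]))
E
```

```text
{'t': 14.65, 'p': [0.4702, -0.0213, 0.1053], 'F': [0.2, 1.3, -0.3], 'M': [-0.02, -0.09, -0.02], 'op': 0.057, 'zax': [0.007, -0.008, -1.0], 'xax': [0.971, 0.239, 0.005]} [-0.0734, -0.0064, 0.1053]
```

Emit:
move_arm(targets=[[[0.006,0.006,0.006,-0.003,0.005,-0.015,0],[0,0,0,0,0.001,-0.012,0],[0,0,0,0,0,-0.005,0],[0,0,0,0,0,0,0]]])

```text
clock: 15.05
tool_pos: [0.4698, -0.0186, 0.0743]
eef_rot: [0.993, 0.121, 0.002, 0.002]
contact_force: [0.3, 0.3, 0.6]
opening: 0.068
```

```bash
python3 - <<'E'
from h import *
from plant import r
s=r.get_state();print(st(s),loc(s["tool_pos"]))
E
```

```text
{'t': 15.05, 'p': [0.4698, -0.0186, 0.0743], 'F': [0.3, 0.3, 0.6], 'M': [0.02, -0.08, -0.02], 'op': 0.068, 'zax': [0.005, -0.004, -1.0], 'xax': [0.971, 0.24, 0.004]} [-0.0732, -0.0037, 0.0743]
```

Emit:
move_arm(targets=[[[0.004,0.004,0.007,-0.003,0.004,-0.006,0],[0,0,0,0,0,-0.003,0],[0,0,0,0,0,0,0]]])

```text
clock: 15.35
tool_pos: [0.4678, -0.0151, 0.0662]
eef_rot: [0.992, 0.124, 0.002, 0.0]
contact_force: [-0.2, -0.5, -1.0]
opening: 0.063
```

```bash
python3 - <<'E'
from h import *
from plant import r
s=r.get_state();print(st(s),loc(s["tool_pos"]))
p=r.snapshot("wrist");q=r.snapshot("scene")
a=cv2.resize(p["frame"][...,::-1],(400,300),interpolation=cv2.INTER_AREA)
np.savez("q.npz",K=q["K"],T=q["T"])
c=cv2.resize(q["frame"][190:265,215:315,::-1],(800,600),interpolation=cv2.INTER_CUBIC)
c[:240,:320]=cv2.resize(a,(320,240))
cv2.imwrite("pics/s6.png",c)
v=[.5398,.003,.25]
X=np.array([[-50,-60,90],[-50,60,90],[-50,-60,30],[-50,60,30]])/1000
print((np.round(proj(q,tf(v,X))-[215,190],1)*8).tolist())
E
```

```text
{'t': 15.35, 'p': [0.4678, -0.0151, 0.0662], 'F': [-0.2, -0.5, -1.0], 'M': [-0.04, -0.1, 0.0], 'op': 0.063, 'zax': [0.004, 0.0, -1.0], 'xax': [0.969, 0.246, 0.004]} [-0.0743, 0.0003, 0.0662]
[[275.2, 95.2], [585.6, 148.8], [279.2, 180.0], [580.8, 232.0]]
```

View pics/s6.png

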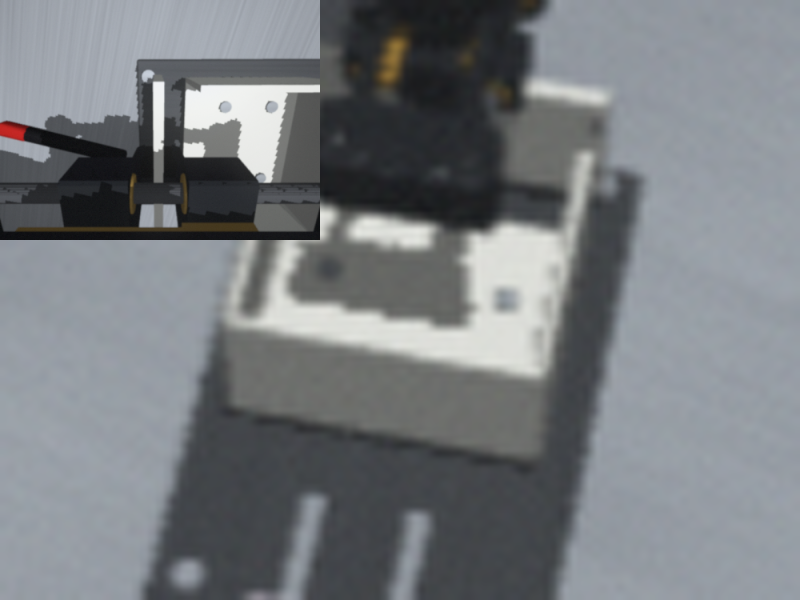

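The scene view shows the panel in front of the open side, with its left end at (610,95) beside the left wall end at (585,152). I approach until near contact, then check from near.

Emit:
move_arm(targets=[[[0,0.004,0,0.007,0.002,-0.002,0],[0,0,0,0.006,0.002,0,0],[0,0,0,0,0,0,0]]])

```text
clock: 15.75
tool_pos: [0.4826, -0.0106, 0.0646]
eef_rot: [0.992, 0.124, 0.001, -0.0]
contact_force: [0.1, 0.1, -0.4]
opening: 0.066
```

```bash
python3 - <<'E'
from h import *
from plant import r
s=r.get_state();print(st(s),loc(s["tool_pos"]))
p=r.snapshot("wrist")
cv2.imwrite("pics/w7.png",cv2.resize(p["frame"][90:285,180:440,::-1],(800,600),interpolation=cv2.INTER_CUBIC))
E
```

```text
{'t': 15.75, 'p': [0.4826, -0.0106, 0.0646], 'F': [0.1, 0.1, -0.4], 'M': [-0.03, -0.15, -0.07], 'op': 0.066, 'zax': [0.001, 0.001, -1.0], 'xax': [0.969, 0.246, 0.001]} [-0.0588, 0.001, 0.0646]
```

View pics/w7.png

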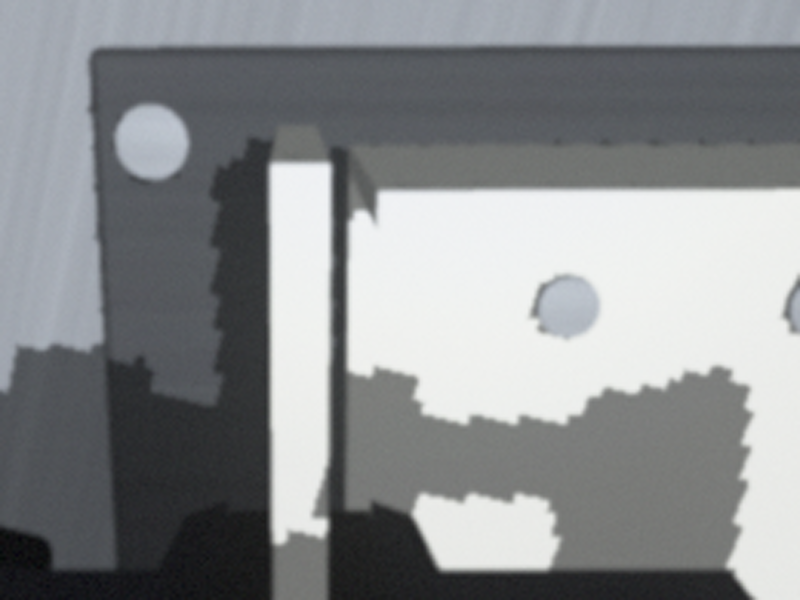

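Close up, the panel overhangs the left wall's outer face by about 3 mm (row 160 against row 188) where 2 mm is right, so I shift 1 mm to −y. The panel runs parallel to the floor front. Now I press.

Emit:
move_arm(targets=[[[0,0,0,0.0012,-0.001,0,0],[0,0,0,0.001,0,0,0]]])

```text
clock: 16.0
tool_pos: [0.4841, -0.0121, 0.0646]
eef_rot: [0.992, 0.124, -0.0, -0.0]
contact_force: [-0.5, 0.1, -1.0]
opening: 0.063
```

Emit:
move_arm(targets=[[[0,0,0,0.002,0.0005,0,0],[0,0,0,0.002,0.0005,0,0]]])

```text
clock: 16.2
tool_pos: [0.4879, -0.0114, 0.0646]
eef_rot: [0.992, 0.124, -0.0, 0.0]
contact_force: [-1.2, -0.3, -0.1]
opening: 0.061
```

```bash
python3 - <<'E'
from h import *
from plant import r
s=r.get_state();print(st(s),loc(s["tool_pos"]))
E
```

```text
{'t': 16.2, 'p': [0.4879, -0.0114, 0.0646], 'F': [-1.2, -0.3, -0.1], 'M': [-0.05, 0.03, 0.03], 'op': 0.061, 'zax': [-0.001, -0.0, -1.0], 'xax': [0.969, 0.245, -0.001]} [-0.0538, -0.0011, 0.0646]
```

Emit:
move_arm(targets=[[[0,0,0,-0.002,0.001,0,0],[0,0,0,0,0.0005,0,0],[0,0,0.002,0,0,0,0]]])

```text
clock: 16.5
tool_pos: [0.4859, -0.0096, 0.0646]
eef_rot: [0.992, 0.125, -0.0, -0.0]
contact_force: [-0.1, 0.2, -0.7]
opening: 0.064
```

```bash
python3 - <<'E'
from h import *
from plant import r
s=r.get_state();print(st(s),loc(s["tool_pos"]))
E
```

```text
{'t': 16.5, 'p': [0.4859, -0.0096, 0.0646], 'F': [-0.1, 0.2, -0.7], 'M': [-0.04, -0.07, 0.04], 'op': 0.064, 'zax': [-0.001, -0.0, -1.0], 'xax': [0.969, 0.247, -0.001]} [-0.0554, 0.0012, 0.0646]
```

Emit:
move_arm(targets=[[[0,0,0,0.0002,-0.0009,0,0],[0,0,0,0,0,0,0]]])

```text
clock: 16.7
tool_pos: [0.4861, -0.0104, 0.0646]
eef_rot: [0.992, 0.125, -0.0, 0.0]
contact_force: [-0.5, -0.5, -1.0]
opening: 0.064
```

```bash
python3 - <<'E'
from h import *
from plant import r
s=r.get_state();print(st(s),loc(s["tool_pos"]))
p=r.snapshot("wrist");print(np.round(p["T"][:3,3],4))
cv2.imwrite("pics/w8.png",cv2.resize(p["frame"][110:180,240:333,::-1],(797,600),interpolation=cv2.INTER_CUBIC))
E
```

```text
{'t': 16.7, 'p': [0.4861, -0.0104, 0.0646], 'F': [-0.5, -0.5, -1.0], 'M': [-0.03, -0.1, -0.01], 'op': 0.064, 'zax': [-0.001, -0.0, -1.0], 'xax': [0.969, 0.248, -0.001]} [-0.0554, 0.0003, 0.0646]
[0.4691 0.059  0.201 ]
```

View pics/w8.png

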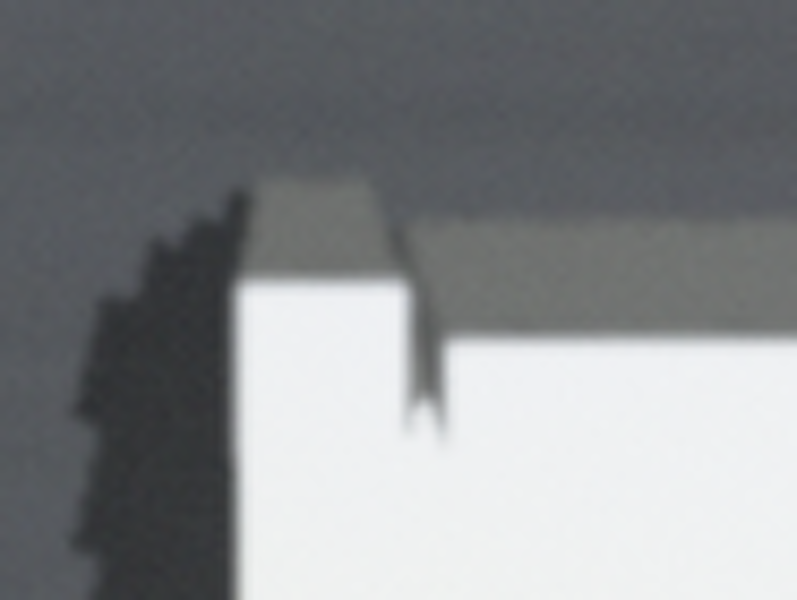

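The panel overhangs the wall by 2.0 to 2.3 mm (row 278 against 336), so it is centred. Now the press.

Emit:
move_arm(targets=[[[0,0,0,0.0015,0.0004,-0.0005,0],[0,0,0,0.002,0.0005,0,0],[0,0,0,0.002,0.0005,0,0],[0,0,0,0.002,0.0005,0,0]]])

```text
clock: 17.15
tool_pos: [0.4885, -0.01, 0.0636]
eef_rot: [0.992, 0.125, -0.006, 0.001]
contact_force: [-4.4, -0.3, 1.7]
opening: 0.06
```

```bash
python3 - <<'E'
from h import *
from plant import r
s=r.get_state();print(st(s),loc(s["tool_pos"]))
E
```

```text
{'t': 17.15, 'p': [0.4885, -0.01, 0.0636], 'F': [-4.4, -0.3, 1.7], 'M': [-0.1, 0.8, -0.01], 'op': 0.06, 'zax': [-0.011, -0.004, -1.0], 'xax': [0.969, 0.247, -0.012]} [-0.0529, 0.0001, 0.0636]
```

Emit:
move_arm(targets=[[[0,-0.01,0,0.003,0.0008,0,0],[0,-0.006,0,0.003,0.0008,0,0],[0,-0.005,0,0.003,0.0008,0,0]]])

```text
clock: 17.45
tool_pos: [0.4922, -0.0094, 0.0628]
eef_rot: [0.992, 0.124, -0.001, 0.004]
contact_force: [-6.5, -0.5, 2.0]
opening: 0.062
```

```bash
python3 - <<'E'
from h import *
from plant import r
s=r.get_state();print(st(s),loc(s["tool_pos"]))
E
```

```text
{'t': 17.45, 'p': [0.4922, -0.0094, 0.0628], 'F': [-6.5, -0.5, 2.0], 'M': [-0.11, 1.2, 0.03], 'op': 0.062, 'zax': [-0.0, -0.008, -1.0], 'xax': [0.969, 0.246, -0.002]} [-0.0492, -0.0003, 0.0628]
```

Emit:
move_arm(targets=[[[0.008,-0.003,0,0.003,0.0008,0.001,0],[0,-0.003,0,0.003,0.0008,0.0005,0],[0,-0.002,0,0.003,0.0008,0,0]]])

```text
clock: 17.75
tool_pos: [0.493, -0.0096, 0.0628]
eef_rot: [0.992, 0.124, -0.005, 0.002]
contact_force: [-7.7, -0.4, 2.9]
opening: 0.068
```

```bash
python3 - <<'E'
from h import *
from plant import r
s=r.get_state();print(st(s),loc(s["tool_pos"]))
E
```

```text
{'t': 17.75, 'p': [0.493, -0.0096, 0.0628], 'F': [-7.7, -0.4, 2.9], 'M': [-0.21, 1.24, -0.01], 'op': 0.068, 'zax': [-0.009, -0.006, -1.0], 'xax': [0.969, 0.246, -0.01]} [-0.0485, -0.0006, 0.0628]
```

Emit:
move_arm(targets=[[[0.004,-0.01,0,0.004,0.001,0.002,0],[0,-0.008,0,0.004,0.001,0.002,0]]])

```text
clock: 17.95
tool_pos: [0.4941, -0.0098, 0.065]
eef_rot: [0.992, 0.124, -0.003, 0.003]
contact_force: [-7.4, -1.4, -3.9]
opening: 0.064
```

```bash
python3 - <<'E'
from h import *
from plant import r
s=r.get_state();print(st(s),loc(s["tool_pos"]))
E
```

```text
{'t': 17.95, 'p': [0.4941, -0.0098, 0.065], 'F': [-7.4, -1.4, -3.9], 'M': [-0.32, 1.38, 0.06], 'op': 0.064, 'zax': [-0.005, -0.007, -1.0], 'xax': [0.969, 0.245, -0.006]} [-0.0475, -0.0011, 0.065]
```

Emit:
move_arm(targets=[[[0.004,-0.007,0,0.0045,0.0022,-0.0007,0],[0.003,-0.007,0,0.0045,0.002,0,0]]])

```text
clock: 18.15
tool_pos: [0.496, -0.0091, 0.0632]
eef_rot: [0.992, 0.123, -0.003, 0.003]
contact_force: [-9.2, -2.8, 3.4]
opening: 0.064
```

```bash
python3 - <<'E'
from h import *
from plant import r
s=r.get_state();print(st(s),loc(s["tool_pos"]))
E
```

```text
{'t': 18.15, 'p': [0.496, -0.0091, 0.0632], 'F': [-9.2, -2.8, 3.4], 'M': [-0.43, 1.5, 0.07], 'op': 0.064, 'zax': [-0.005, -0.007, -1.0], 'xax': [0.97, 0.244, -0.006]} [-0.0454, -0.0009, 0.0632]
```

Emit:
move_arm(targets=[[[0.005,-0.007,0.004,0.005,0.0025,0.0012,0],[0.003,-0.007,0.002,0.005,0.002,0.0005,0]]])

```text
clock: 18.35
tool_pos: [0.4972, -0.0087, 0.0633]
eef_rot: [0.992, 0.125, -0.005, 0.003]
contact_force: [-9.7, -1.4, 3.3]
opening: 0.065
```

```bash
python3 - <<'E'
from h import *
from plant import r
s=r.get_state();print(st(s),loc(s["tool_pos"]))
E
```

```text
{'t': 18.35, 'p': [0.4972, -0.0087, 0.0633], 'F': [-9.7, -1.4, 3.3], 'M': [-0.4, 1.74, 0.01], 'op': 0.065, 'zax': [-0.009, -0.007, -1.0], 'xax': [0.969, 0.248, -0.01]} [-0.0442, -0.0008, 0.0633]
```

Emit:
move_arm(targets=[[[0.006,-0.012,0.001,0.005,0.002,0.001,0],[0.004,-0.01,0.001,0.005,0.002,0.001,0]]])

```text
clock: 18.55
tool_pos: [0.4978, -0.0086, 0.0634]
eef_rot: [0.992, 0.125, -0.003, 0.002]
contact_force: [-11.2, -3.1, -0.2]
opening: 0.06
```

```bash
python3 - <<'E'
from h import *
from plant import r
s=r.get_state();print(st(s),loc(s["tool_pos"]))
p=r.snapshot("wrist")
cv2.imwrite("pics/w9.png",cv2.resize(p["frame"][110:215,200:340,::-1],(800,600),interpolation=cv2.INTER_CUBIC))
for i in range(4): r.snapshot("side")
s=r.get_state();print(st(s),loc(s["tool_pos"]))
g=cv2.GaussianBlur(cv2.cvtColor(p["frame"],cv2.COLOR_RGB2GRAY),(3,3),0).astype(float)
E
```

```text
{'t': 18.55, 'p': [0.4978, -0.0086, 0.0634], 'F': [-11.2, -3.1, -0.2], 'M': [-0.53, 1.79, -0.01], 'op': 0.06, 'zax': [-0.005, -0.005, -1.0], 'xax': [0.969, 0.248, -0.006]} [-0.0436, -0.0008, 0.0634]
{'t': 18.8, 'p': [0.4978, -0.0086, 0.0634], 'F': [-9.8, -2.2, -0.8], 'M': [-0.47, 1.72, -0.01], 'op': 0.067, 'zax': [-0.006, -0.005, -1.0], 'xax': [0.969, 0.248, -0.006]} [-0.0435, -0.0008, 0.0634]
```

View pics/w9.png

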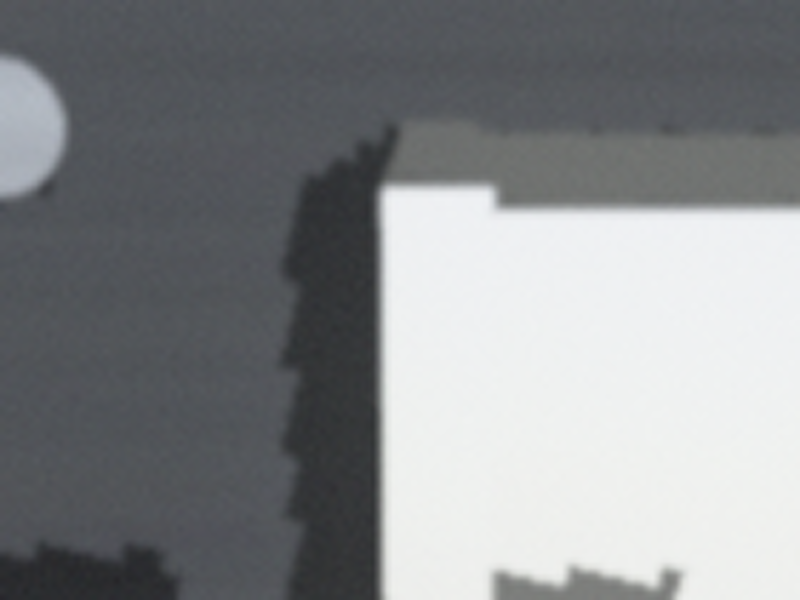

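The hold is steady at 10.0 N along the push axis and the panel lies flush with no gap. The overhang at the left wall is now about 1.1 mm where 2 mm is right (row 184 against 207), so I nudge it about 0.8 mm to +y.

Emit:
move_arm(targets=[[[0.004,-0.009,0.001,0.0042,0.0045,0.0012,0]]])

```text
clock: 18.9
tool_pos: [0.4973, -0.0071, 0.0635]
eef_rot: [0.992, 0.125, -0.003, 0.003]
contact_force: [-9.3, -5.5, -0.8]
opening: 0.06
```

```bash
python3 - <<'E'
from h import *
from plant import r
s=r.get_state();print(st(s),loc(s["tool_pos"]))
E
```

```text
{'t': 18.9, 'p': [0.4973, -0.0071, 0.0635], 'F': [-9.3, -5.5, -0.8], 'M': [-0.9, 1.53, 0.02], 'op': 0.06, 'zax': [-0.006, -0.006, -1.0], 'xax': [0.969, 0.247, -0.007]} [-0.0437, 0.0008, 0.0635]
```

Emit:
move_arm(targets=[[[0.004,-0.01,0.001,0.005,0.001,0.001,0]]])

```text
clock: 19.0
tool_pos: [0.4974, -0.0075, 0.0636]
eef_rot: [0.992, 0.125, -0.003, 0.002]
contact_force: [-9.4, -0.1, -0.0]
opening: 0.062
```

```bash
python3 - <<'E'
from h import *
from plant import r
for i in range(6):
    p=r.snapshot("wrist" if i<1 else "scene")
    if i==0: cv2.imwrite("pics/w10.png",cv2.resize(p["frame"][110:215,200:340,::-1],(800,600),interpolation=cv2.INTER_CUBIC))
    s=r.get_state();print(st(s),loc(s["tool_pos"]))
E
```

```text
{'t': 19.05, 'p': [0.4974, -0.0077, 0.0636], 'F': [-10.1, -0.7, -0.8], 'M': [-0.21, 1.82, 0.06], 'op': 0.066, 'zax': [-0.006, -0.005, -1.0], 'xax': [0.969, 0.248, -0.007]} [-0.0437, 0.0001, 0.0636]
{'t': 19.1, 'p': [0.4974, -0.0077, 0.0636], 'F': [-10.2, -1.8, -0.8], 'M': [-0.34, 1.7, -0.03], 'op': 0.06, 'zax': [-0.006, -0.005, -1.0], 'xax': [0.969, 0.248, -0.007]} [-0.0437, 0.0001, 0.0636]
{'t': 19.15, 'p': [0.4974, -0.0077, 0.0636], 'F': [-9.5, -2.1, 0.2], 'M': [-0.29, 1.73, 0.01], 'op': 0.063, 'zax': [-0.006, -0.005, -1.0], 'xax': [0.969, 0.248, -0.007]} [-0.0437, 0.0001, 0.0636]
{'t': 19.2, 'p': [0.4974, -0.0077, 0.0635], 'F': [-10.4, -1.7, -0.0], 'M': [-0.36, 1.76, 0.0], 'op': 0.064, 'zax': [-0.006, -0.005, -1.0], 'xax': [0.969, 0.248, -0.007]} [-0.0437, 0.0001, 0.0635]
{'t': 19.25, 'p': [0.4974, -0.0077, 0.0635], 'F': [-9.6, -1.6, -1.1], 'M': [-0.35, 1.71, 0.0], 'op': 0.065, 'zax': [-0.006, -0.005, -1.0], 'xax': [0.969, 0.248, -0.007]} [-0.0437, 0.0001, 0.0635]
{'t': 19.3, 'p': [0.4974, -0.0077, 0.0635], 'F': [-10.0, -1.5, -0.9], 'M': [-0.32, 1.73, 0.01], 'op': 0.065, 'zax': [-0.006, -0.005, -1.0], 'xax': [0.969, 0.248, -0.007]} [-0.0437, 0.0001, 0.0635]
```

View pics/w10.png

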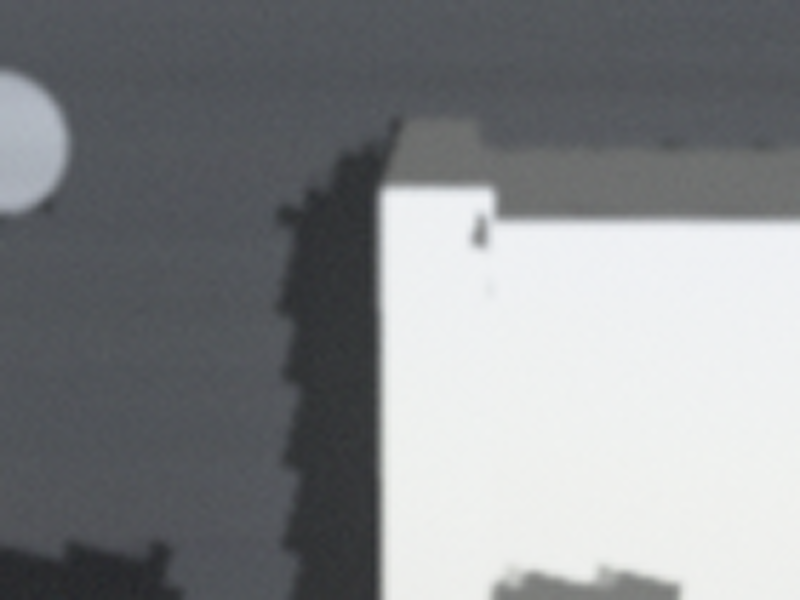

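The overhang is now about 1.7 mm against the ideal 2 mm, the panel is seated, and the force is a steady ~10 N. I hand it in.

```bash
python3 - <<'E'
from h import *
from plant import r
print(r.finish_job());print(st(r.get_state()))
E
```

```text
the job is handed in; nothing more can be done
None
the job is handed in; nothing more can be done
```

I folded the right, back and left walls up to their hard stops. I then took the white panel out of the grey block, pressed it against the open front of the tray, and handed the job in at about 19.3 s while still gripping and pressing.

**Last checks**
- **Force:** it held steady at about 10 N along the push axis. The highest push reading in any report was about 11.6 N.
- **Travel:** the tool moved about 9.6 mm past first contact, which fits the 10 mm wanted. I did not measure the carriage directly.
- **Centring:** the wrist view showed the panel overhanging the left wall by about 1.7 mm, against an ideal 2 mm, so it is within about 0.3 mm of centre. It had slid about 1 mm sideways during the press, and I nudged it back.
- **Squareness:** the panel was within about 0.4° of upright.
- **Height:** it is flush to within about 0.5 mm. I worked this out from the grip height and did not see it directly. The panel slid up and down by about 2 mm while pressing before it settled.
- **Possible gap:** a small dark speck showed at the panel–wall joint in the last picture. It may be a shadow or a hairline gap at the top corner.

I moved nothing else on the bench on purpose and no force reading suggested contact, but I took no final picture of the other things.

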